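Check two brake levers against their stops

ROBOT

A 6-joint arm with a two-finger parallel gripper is mounted at the origin on a cart in front of the work surface, level with it; the furniture and walls round the work are solid. World frame = base frame: x ahead of the robot, y to its left, z up, the work surface at z = 0. Lengths are in m, angles in degrees, forces in N, time in s.
With the tool pointing down it reaches from about 0.275 to 0.75 m from the base axis. Payload 10.2 kg.
Tool frame: the origin (TCP) lies midway between the tips of the shut fingers; the grasp point (between the pads) lies 19 mm behind it; z points along the fingers, x is the direction in which the jaws open and shut, and the axes are right-handed (so a half turn about z gives the same grasp; the last joint's range is limited). The gripper opens to 85 mm and grips with 20 to 120 N. Pads are 22 mm wide; open, the fingers measure 114 mm over their backs; the gripper's body (76 mm by 85 mm) begins 54 mm behind the grasp point. The pads swing forward as they close: fully open they stand 13 mm farther back than shut.
Start: joints at [59.221, 17.928, 85.812, -0, 76.261, -12.8], TCP at [0.162, 0.499, 0.196] pointing down, gripper open.
Joint ranges: [-168.41, 168.41], [-55.51, 124.54], [10.69, 146.95], [-70.63, 250.63], [1, 178], [-165.06, 165.06]. Speed limits (degrees/s): [136.94, 136.94, 172.46, 180, 180, 180].

INTERFACE

Orientations are given as a 3x3 rotation matrix whose columns are the frame's x, y, z axes.
In Python, from station import robot, camera, sign_off, boxes_of gives the robot as it stands.
- The arm moves only by the tool step_arm, never from a script. Its arguments are lists of equal length, an entry for each row: "delta_pos": the shift along the tool's x, y, z in units of 60 mm (1.0 is 60 mm), a list of three; "delta_rot": the turn, a rotation vector about the tool's x, y, z in rad, a list of three; "gripper": the finger opening in mm, from 0 to 85.4. A call has 1 to 10 rows; each row shifts and turns the commanded pose from where the row before left it, along the tool's axes as they then stand; what a row does not reach is not made up. A row lasts 1/8 s, in which the tool goes at most 62.5 mm and 10.7 degrees, less where a joint would pass 70% of its speed; a pose out of reach is approached as far as the arm can. A call is refused whole if a number of a shift passes 1 or a number of a turn 0.188, either way. A call with a gripper value outside its range is refused whole. The fingers move at their own pace and stop on an object; "squeeze" is the grip in N (left out, the last holds). Time passes only in rows, so rows that do not move let the fingers close. It gives the time, the measured TCP pose, the force and the opening at its end, in the units of the state.
- robot.get_obs(): the state, without advancing time (a new reading comes with each control period).
- camera(name): name is "scene" or "top" or "wrist"; returns a dict with "pixels" (420x560x3 uint8, red, green, blue), "fovy" (degrees; the focal length in pixels is half the picture's height over the tangent of half this angle, whatever the lens; pixels are square), "cx", "cy" (the principal point, pixels), "k1" (the pictures are not rectified: a ray, as slopes to the right and down, at radius r is drawn at 1 + k1 r^2 times it, then the intrinsics apply), "R" (3x3) and "t" (3): a world point X has camera coordinates R X + t. Camera axes: x right, y down, z forward; pixel columns grow to the right and rows downward; lengths in m; the calibration is good to about 2 mm. A picture is of the moment at which its call begins. There is no depth.
- sign_off(): hands the job in, once; it reports no verdict.
Trained networks look in a picture, given as the dict that the camera call returned (one of the last four; its "shot" number tells which), for a name from the list of things; names that differ only in an ending like _2 or _b are one class to them, and where a whole thing is asked for, a point or a joint stands for the part that bears it (a point fixed in the world has none). Each returns a list of dicts, best first, with "confidence" (0 to 1); they miss things now and then, are a little off and sometimes report something else, mostly with a low value. They report only what shows in the picture. A call takes as long as a camera call.
- boxes_of(picture, query): "xyz" ([x, y, z] in m, in world coordinates, good to about 4 mm: the middle of the surface that is visible of it).
The state is a dict: "clock": time; "qpos": joint angles; "dq": joint speeds; "tau": joint torques, N m; "tool_pos": TCP position; "eef_rot": TCP orientation; "force": force on the tool from outside, world axes, zero at the start; "ft_torque": the same for the moment, N m; "grip_width": opening from 0.0 (shut) to 1.0 (fully open).
Only numpy, scipy, OpenCV 4.12 (cv2) and the standard library are available. Lean on these libraries where they do the work, as an engineer would, in place of code of your own. Each camera call takes 0.05 s, during which the arm holds its last target.

TASK

Check the two trolley brake levers clamped up on the bench, the red one first: pushing from outside with your fingers, press the red lever in toward its bar until it comes up against its stop, short of the bar, hold it there for about two seconds, then let it spring all the way back out. Then press the blue lever in to its stop in the same way and finish while still holding it there, so that the gap to the bar can be gauged. Do not force or grip the levers, and leave everything else on the bench where it stands.

Things in the scene. Friction and masses are not known exactly. Their poses are not given: they have to be found in the camera images.
- red_stand: Bench stand with the red lever, fixed. Origin: centre of its round base (110 mm across, 10 high) on the worktop. A post carries a level bar along its y axis, 110 mm above the worktop, from y -90 to +87 mm, with a black grip 28 mm thick on its +y half. The lever lies on the -x side, facing the robot roughly, and is pushed to +x. Nothing on the stand is higher than 128 mm.
- red_lever (a joint): red lever: 0 = fully out, 0.32 rad = against its stop. Swings level, clockwise seen from above as it goes in. At rest it slants 0.32 rad from the bar; at the stop it is parallel to it, 18 mm short of the grip. A spring returns it: about 3 N at the press point to start it, 8 N just short of the stop. The lever is 12 mm thick; its black inner side faces the bar, and the fingers stay off that side.
- red_press (a point): Middle of the outer face of the red lever, 95 mm along it and 6 mm outward from the pivot, 110 mm above the worktop; moves with it, 30 mm from rest to stop. Axes turn with the lever: +x inward, the way to push; +y along it to its ball end; z up. The face runs 20 to 128 mm from the pivot, 22 mm high; ball end 22 mm across, at 132 mm.
- red_pivot (a point): Pivot of the red lever, 110 mm above the worktop; it lies at (-38, -62, 110) mm in the stand's frame.
- blue_stand: Bench stand with the blue lever, fixed. Origin: centre of its round base (110 mm across, 10 high) on the worktop. A post carries a level bar along its y axis, 110 mm above the worktop, from y -90 to +87 mm, with a black grip 28 mm thick on its +y half. The lever lies on the -x side, facing the robot roughly, and is pushed to +x. Nothing on the stand is higher than 128 mm.
- blue_lever (a joint): blue lever: 0 = fully out, 0.32 rad = against its stop. Swings level, clockwise seen from above as it goes in. At rest it slants 0.32 rad from the bar; at the stop it is parallel to it, 18 mm short of the grip. A spring returns it: about 3 N at the press point to start it, 8 N just short of the stop. The lever is 12 mm thick; its black inner side faces the bar, and the fingers stay off that side.
- blue_press (a point): Middle of the outer face of the blue lever, 95 mm along it and 6 mm outward from the pivot, 110 mm above the worktop; moves with it, 30 mm from rest to stop. Axes turn with the lever: +x inward, the way to push; +y along it to its ball end; z up. The face runs 20 to 128 mm from the pivot, 22 mm high; ball end 22 mm across, at 132 mm.
- blue_pivot (a point): Pivot of the blue lever, 110 mm above the worktop; it lies at (-38, -62, 110) mm in the stand's frame.
- reagent_bottle: Amber dropping bottle with white cap, 44 mm across, 88 mm high, loose bystander; origin at the centre of its underside.
- vial: Amber vial with red cap, 28 mm across, 53 mm high, loose bystander; origin at the centre of its underside.
- tube_nut: Small yellow hexagon tube fitting, 17x19x22 mm, loose bystander; origin at the centre of its underside.
- spanner: Small open-ended spanner lying flat, 25x118x5 mm, loose bystander; origin at the centre of its underside.
- screwdriver: Screwdriver with red handle lying flat, 25x188x24 mm, loose bystander; origin at the centre of its underside.
- beaker: Small clear plastic beaker, 49 mm across, 60 mm high, loose bystander; origin at the centre of its underside.

How it is judged:
By the outcome, as a careful person would: the job done as asked, in the order asked, and still so for the second after the job is handed in, while the arm keeps its last pose, push and grip.
It also fails if it takes over 64 s, if anything falls off the work surface, if the arm or the gripper's body presses on something with over 40 N, if the wrist force passes 120 N, or if a joint passes its speed limit or range.

## Working session

There is one attempt and no reset: what is moved stays moved. The work goes in short steps, Python scripts to look and compute and a tool call to move; the robot and the scene stay as the last step left them, time stands still between calls to the robot, and variables do not carry over. Pictures are saved under pics/ and viewed, and the job is handed in when it is done.

Besides the shell and the picture viewer there is one more tool, called after ">>>" by a JSON object that holds its "method" and its "body", one argument or row to a line. step_arm: Moves the arm, as the interface text tells. Its arguments: {"type":"object","properties":{"delta_pos":{"type":"array"},"delta_rot":{"type":"array"},"gripper":{"type":"array"},"squeeze":{"type":"number"}},"required":["delta_pos","delta_rot","gripper"]}

```bash
mkdir -p pics; ls
python3 - <<'E'
from station import robot, camera, boxes_of
import cv2, numpy as np
o=robot.get_obs(); print({k:np.round(v,3).tolist() for k,v in o.items()})
for n in ("scene","top"):
    p=camera(n); cv2.imwrite(f"pics/{n}0.png",p["pixels"][:,:,::-1]); print(n,p["fovy"],p["cx"],p["cy"],p["k1"],np.round(p["R"],3).tolist(),np.round(p["t"],3))
    for q in ["red_stand","blue_stand","red_lever","blue_lever","red_press","blue_press","red_pivot","blue_pivot","reagent_bottle","vial","beaker","tube_nut","spanner","screwdriver"]:
        print(q,[(np.round(b["xyz"],3).tolist(),round(b["confidence"],2)) for b in boxes_of(p,q)[:2]])
E
```

```text
pics
{'clock': 0.0, 'qpos': [59.221, 17.962, 85.856, 0.001, 76.261, -12.8], 'dq': [-0.024, 0.033, 0.015, 0.024, -0.064, -0.102], 'tau': [0.001, -41.226, -25.974, -0.0, 0.004, 0.0], 'tool_pos': [0.162, 0.499, 0.195], 'eef_rot': [[0.309, 0.951, -0.001], [0.951, -0.309, -0.001], [-0.001, -0.0, -1.0]], 'force': [-0.095, 0.169, -0.145], 'ft_torque': [-0.017, 0.026, -0.012], 'grip_width': 0.998}
scene 42.21915590486993 279.2310660657894 208.54186835665575 -0.06341544665141091 [[0.765, -0.644, 0.007], [-0.498, -0.599, -0.628], [0.408, 0.477, -0.778]] [-0.436  0.317  1.082]
red_stand [([0.524, -0.201, 0.113], 0.68), ([0.478, 0.209, 0.116], 0.47)]
blue_stand [([0.524, 0.193, 0.109], 0.75)]
red_lever [([0.479, -0.205, 0.116], 0.94), ([0.481, 0.204, 0.117], 0.66)]
blue_lever [([0.475, 0.202, 0.116], 0.66)]
red_press [([0.475, -0.206, 0.116], 0.84)]
blue_press [([0.477, 0.204, 0.119], 0.73)]
red_pivot [([0.471, -0.205, 0.117], 0.7)]
blue_pivot [([0.477, 0.202, 0.119], 0.83)]
reagent_bottle [([0.556, -0.006, 0.052], 0.62), ([0.405, -0.012, 0.012], 0.36)]
vial [([0.502, -0.001, 0.043], 0.78)]
beak
[... 374 characters left out ...]
0.206], [0.206, -0.006, -0.979]] [-0.048  0.554  1.224]
red_stand [([0.52, -0.187, 0.116], 0.83)]
blue_stand [([0.528, 0.207, 0.123], 0.9), ([0.627, 0.047, 0.019], 0.7)]
red_lever [([0.472, -0.195, 0.122], 0.78)]
blue_lever [([0.476, 0.213, 0.12], 0.64)]
red_press [([0.474, -0.192, 0.12], 0.68)]
blue_press []
red_pivot [([0.47, -0.195, 0.123], 0.63)]
blue_pivot [([0.477, 0.215, 0.12], 0.92), ([0.52, -0.19, 0.116], 0.68)]
reagent_bottle [([0.552, 0.0, 0.058], 0.87)]
vial [([0.496, 0.005, 0.05], 0.6)]
beaker [([0.676, 0.198, 0.026], 0.84)]
tube_nut [([0.404, -0.015, 0.012], 0.36)]
spanner [([0.451, -0.346, -0.0], 0.71), ([0.471, -0.19, 0.121], 0.21)]
screwdriver [([0.627, 0.046, 0.021], 0.78)]
```

View pics/top0.png

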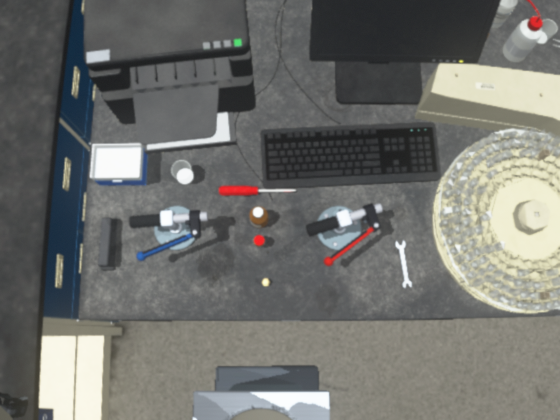

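View pics/scene0.png

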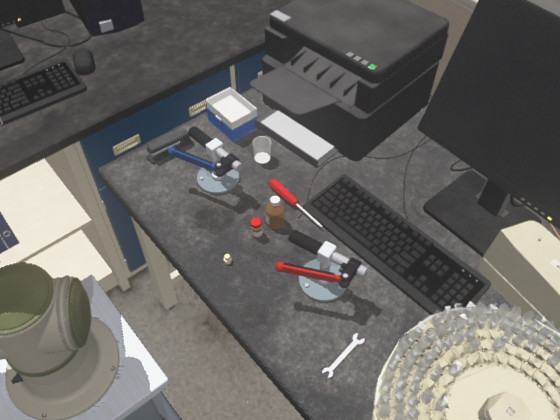

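```bash
cat > h.py <<'E'
import numpy as np, cv2
def K(p):
    f=210/np.tan(np.radians(p["fovy"]/2)); return f,p["cx"],p["cy"],p["k1"]
def proj(p,X):
    X=np.atleast_2d(X)@np.array(p["R"]).T+np.array(p["t"]); s=X[:,:2]/X[:,2:]
    f,cx,cy,k=K(p); r=(s**2).sum(1,keepdims=True); s=s*(1+k*r)
    return s*f+[cx,cy]
def unproj(p,uv,z):
    f,cx,cy,k=K(p); d=(np.atleast_2d(uv)-[cx,cy])/f; s=d.copy()
    for _ in range(20): s=d/(1+k*(s**2).sum(1,keepdims=True))
    R=np.array(p["R"]);t=np.array(p["t"]); C=-R.T@t
    w=np.c_[s,np.ones(len(s))]@R
    return C+w*((z-C[2])/w[:,2:])
def geom(x,y,th,q=0.):
    """stand origin x,y, yaw th; lever angle q -> dict of world pts"""
    c,s=np.cos(th),np.sin(th); R=np.array([[c,-s,0],[s,c,0],[0,0,1]]); o=np.array([x,y,0])
    W=lambda v: o+R@np.array(v)
    a=0.32-q  # lever dir rotated ccw from +y (towards -x)
    d=np.array([-np.sin(a),np.cos(a),0]); n=np.array([np.cos(a),np.sin(a),0])
    pv=np.array([-.038,-.062,.110])
    return dict(o=o,pivot=W(pv),press=W(pv+.095*d-.006*n),ball=W(pv+.132*d),d=R@d,n=R@n,b0=W([0,-.09,.11]),b1=W([0,.087,.11]),
      face0=W(pv+.02*d),face1=W(pv+.128*d))
E
python3 - <<'E'
from station import camera
from h import *
for n in ("top","scene"):
    p=camera(n); im=p["pixels"]; hsv=cv2.cvtColor(im,cv2.COLOR_RGB2HSV)
    for c,rois in dict(red={"top":(310,385,220,270),"scene":(270,345,255,290)},blue={"top":(130,200,228,265),"scene":(160,225,140,175)}).items():
        u0,u1,v0,v1=rois[n]
        H,S,V=[hsv[v0:v1,u0:u1,i].astype(int) for i in range(3)]
        m=((H<8)|(H>172))&(S>130)&(V>60) if c=="red" else (H>100)&(H<130)&(S>130)&(V>60)
        vv,uu=np.nonzero(m); pts=unproj(p,np.c_[uu+u0,vv+v0],.115)[:,:2]
        me=pts.mean(0);_,_,Vt=np.linalg.svd(pts-me); d=Vt[0]*np.sign(Vt[0][1]); t=(pts-me)@d
        print(n,c,len(pts),me.round(4),"dir ang from +y",np.degrees(np.arctan2(-d[0],d[1])).round(1),"ends",(me+d*t.min()).round(4),(me+d*t.max()).round(4),"len",np.ptp(t).round(4),"wid",np.ptp((pts-me)@Vt[1]).round(4))
    x=cv2.resize(im[200:290,110:400] if n=="top" else im[110:310,140:380],None,fx=2.7 if n=="top" else 3,fy=2.7 if n=="top" else 3,interpolation=cv2.INTER_CUBIC)
    cv2.imwrite(f"pics/{n}1.png",x[:,:,::-1])
E
```

```text
top red 263 [ 0.4721 -0.1948] dir ang from +y 35.8 ends [ 0.5154 -0.2548] [ 0.4365 -0.1454] len 0.1348 wid 0.0195
top blue 236 [0.4741 0.2178] dir ang from +y 22.7 ends [0.5014 0.1524] [0.4513 0.2725] len 0.1301 wid 0.0183
scene red 459 [ 0.4733 -0.1967] dir ang from +y 35.9 ends [ 0.5142 -0.2533] [ 0.4362 -0.1455] len 0.1331 wid 0.0238
scene blue 109 [0.4741 0.2268] dir ang from +y 23.8 ends [0.5034 0.1603] [0.4531 0.2744] len 0.1246 wid 0.0196
```

View pics/top1.png

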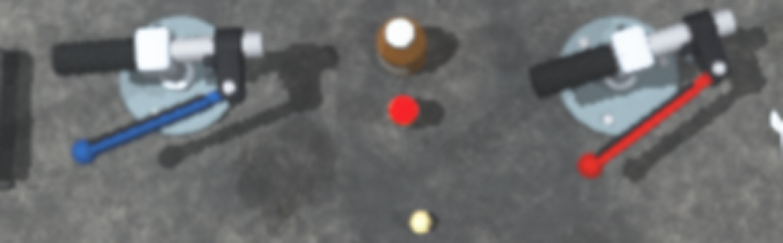

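View pics/scene1.png

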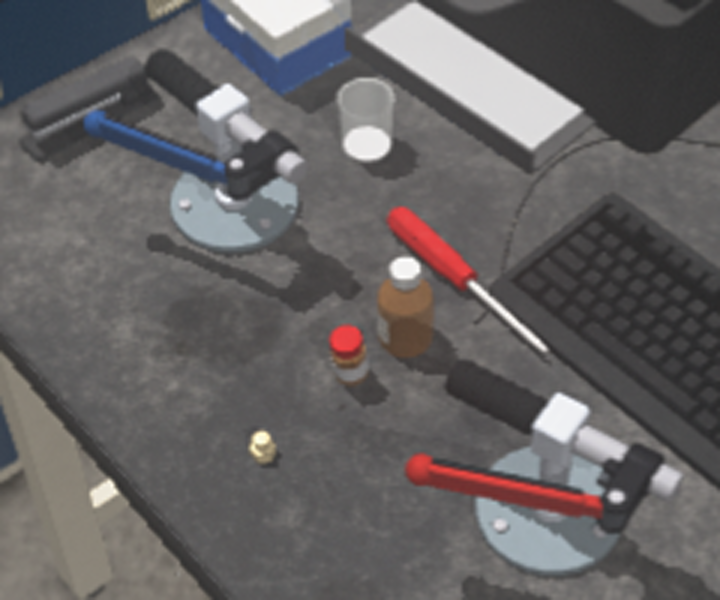

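```bash
cat > fit.py <<'E'
from station import camera
from h import *
from scipy.optimize import minimize
P={n:camera(n) for n in ("top","scene")}
rois=dict(red={"top":(310,385,220,270),"scene":(270,345,255,290)},blue={"top":(130,200,228,265),"scene":(160,225,140,175)})
init=dict(red=(.53,-.19,np.radians(17.5)),blue=(.54,.2,np.radians(4.5)))
def render(p,g,s=4):
    m=np.zeros((420*s,560*s),np.uint8); a,d,n=g["pivot"],g["d"],g["n"]
    z=np.array([0,0,1.])
    box=[a+d*i-n*.006+n*j+z*k for i in(.02,.128) for j in(0,.009) for k in(-.011,.011)]
    cv2.fillConvexPoly(m,cv2.convexHull((proj(p,box)*s).round().astype(np.int32)),255)
    c=proj(p,g["ball"])[0]; dep=(np.array(p["R"])@g["ball"]+p["t"])[2]
    cv2.circle(m,tuple(int(x) for x in (c*s).round()),int(round(.011/dep*K(p)[0]*s)),255,-1)
    return cv2.resize(m,(560,420),interpolation=cv2.INTER_AREA)/255.
def soft(im,c):
    im=im.astype(float); 
    e=im[...,0]-np.maximum(im[...,1],im[...,2]) if c=="red" else im[...,2]-im[...,0]
    return np.clip(e/np.percentile(e[e>30],60) if (e>30).any() else e,0,1)
for c in init:
    for use in (["top"],["scene"],["top","scene"]):
        T={}
        for n in use:
            u0,u1,v0,v1=rois[c][n]; T[n]=(soft(P[n]["pixels"],c)[v0-5:v1+5,u0-5:u1+5],(slice(v0-5,v1+5),slice(u0-5,u1+5)))
        x0=np.array(init[c])
        # anchor so that ball/pivot match prior
        tgt=dict(red=np.array([.4815,-.2075]),blue=np.array([.481,.202]))[c]
        g=geom(*x0); x0[:2]+=tgt-(g["pivot"]+g["ball"])[:2]/2
        def cost(v):
            x=x0+np.array([v[0]*.01,v[1]*.01,v[2]*.1]); g=geom(*x)
            return sum(((render(P[n],g)[T[n][1]]-T[n][0])**2).sum() for n in use)
        best=minimize(cost,[0,0,0],method="Nelder-Mead",options=dict(initial_simplex=[[0,0,0],[.8,0,0],[0,.8,0],[0,0,.5]],xatol=.01,fatol=.05))
        x=x0+best.x*[.01,.01,.1]; g=geom(*x)
        print(c,use,round(best.fun,1),"stand",x[:2].round(4),"yaw",np.degrees(x[2]).round(1),"press",g["press"].round(4),"pivot",g["pivot"].round(4),"stop press",geom(*x,.32)["press"].round(4))
    for n in P:
        im=P[n]["pixels"].copy()
        for k in ("pivot","ball","press","b0","b1","o"):
            u=proj(P[n],g[k])[0]; cv2.drawMarker(im,tuple(int(round(t)) for t in u),(0,255,0),0,5)
        P[n]=dict(P[n],pixels=im)
for n in P:
    im=P[n]["pixels"]
    x=cv2.resize(im[200:290,110:400] if n=="top" else im[110:310,140:380],None,fx=2.7 if n=="top" else 3,fy=2.7 if n=="top" else 3,interpolation=cv2.INTER_CUBIC)
    cv2.imwrite(f"pics/{n}2.png",x[:,:,::-1])
E
python3 fit.py
```

```text
red ['top'] 36.3 stand [ 0.5386 -0.1918] yaw 17.9 press [ 0.4605 -0.1895  0.11  ] pivot [ 0.5216 -0.2625  0.11  ] stop press [ 0.4866 -0.174   0.11  ]
red ['scene'] 154.0 stand [ 0.5405 -0.1876] yaw 18.3 press [ 0.4623 -0.1858  0.11  ] pivot [ 0.5239 -0.2584  0.11  ] stop press [ 0.4883 -0.1701  0.11  ]
red ['top', 'scene'] 217.9 stand [ 0.538  -0.1907] yaw 17.0 press [ 0.46   -0.1871  0.11  ] pivot [ 0.5198 -0.2611  0.11  ] stop press [ 0.4863 -0.172   0.11  ]
blue ['top'] 328.1 stand [0.5387 0.2067] yaw 3.6 press [0.4636 0.2283 0.11  ] pivot [0.5047 0.1424 0.11  ] stop press [0.4927 0.2369 0.11  ]
blue ['scene'] 126.2 stand [0.5405 0.21  ] yaw 4.0 press [0.4652 0.2311 0.11  ] pivot [0.5069 0.1455 0.11  ] stop press [0.4943 0.2398 0.11  ]
blue ['top', 'scene'] 471.6 stand [0.5388 0.207 ] yaw 3.7 press [0.4636 0.2284 0.11  ] pivot [0.5049 0.1426 0.11  ] stop press [0.4927 0.2371 0.11  ]
```

```bash
python3 -c "
import cv2,numpy as np
a=cv2.imread('pics/top2.png');b=cv2.imread('pics/scene2.png');b=cv2.resize(b,None,fx=.58,fy=.58)
c=np.zeros((a.shape[0]+b.shape[0],max(a.shape[1],b.shape[1]),3),np.uint8);c[:a.shape[0],:a.shape[1]]=a;c[a.shape[0]:,:b.shape[1]]=b;cv2.imwrite('pics/both2.png',c)"
```

```text
(no output)
```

View pics/both2.png

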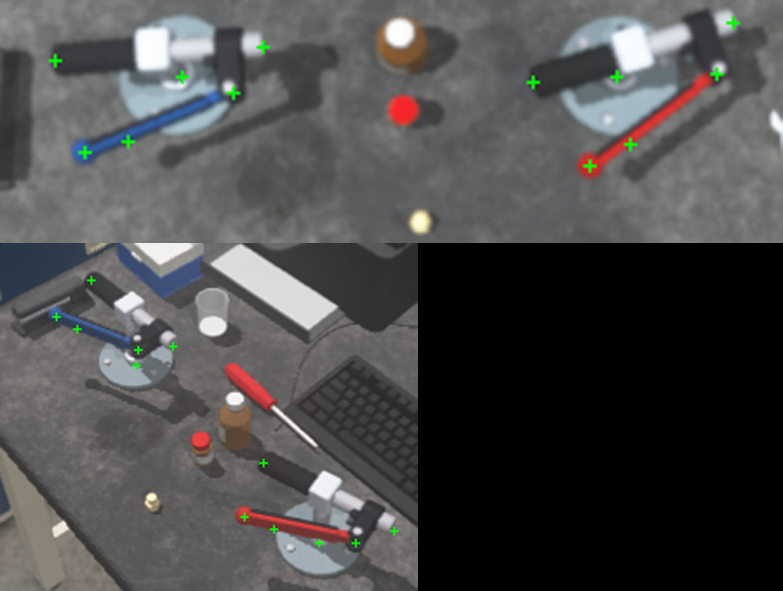

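>>> {"method": "step_arm", "body": {
  "delta_pos": [
    [-0.3,0.25,0],
    [-0.66,0.52,0],
    [-0.66,0.52,0],
    [-0.66,0.52,0],
    [-0.66,0.52,0],
    [-0.66,0.52,0],
    [-0.66,0.52,0],
    [-0.66,0.52,0],
    [-0.66,0.52,0],
    [-0.66,0.52,0]
  ],
  "delta_rot": [
    [0,0,0],
    [0,0,0],
    [0,0,0],
    [0,0,0],
    [0,0,0],
    [0,0,0],
    [0,0,0],
    [0,0,0],
    [0,0,0],
    [0,0,0]
  ],
  "gripper": [0,0,0,0,0,0,0,0,0,0],
  "squeeze": 20
}}

```text
clock: 2.95
tool_pos: [0.3282, 0.0503, 0.1959]
eef_rot: [[0.309, 0.951, 0.001], [0.951, -0.309, -0.0], [0.0, 0.001, -1.0]]
force: [0.4, -0.1, -0.2]
grip_width: 0.002
```

>>> {"method": "step_arm", "body": {
  "delta_pos": [
    [-0.66,0.52,0],
    [-0.66,0.52,0],
    [-0.66,0.52,0],
    [-0.66,0.52,0],
    [-0.66,0.52,0],
    [-0.3,0.25,0]
  ],
  "delta_rot": [
    [0,0,0],
    [0,0,0],
    [0,0,0],
    [0,0,0],
    [0,0,0],
    [0,0,0]
  ],
  "gripper": [0,0,0,0,0,0]
}}

```text
clock: 3.7
tool_pos: [0.4242, -0.2085, 0.1953]
eef_rot: [[0.31, 0.951, -0.0], [0.951, -0.31, 0.0], [-0.0, -0.0, -1.0]]
force: [0.4, 0.5, 1.1]
grip_width: 0.002
```

>>> {"method": "step_arm", "body": {
  "delta_pos": [
    [0,0,0],
    [0,0,0],
    [0,0,0],
    [0,0,0],
    [0,0,0],
    [0,0,0],
    [0,0,0],
    [0,0,0],
    [0,0,0],
    [0,0,0]
  ],
  "delta_rot": [
    [0,0,0.183],
    [0,0,0.183],
    [0,0,0.183],
    [0,0,0.183],
    [0,0,0.183],
    [0,0,0.183],
    [0,0,0.183],
    [0,0,0.183],
    [0,0,0.183],
    [0,0,0.183]
  ],
  "gripper": [0,0,0,0,0,0,0,0,0,0]
}}

```text
clock: 4.95
tool_pos: [0.4238, -0.2063, 0.1956]
eef_rot: [[0.837, -0.547, 0.0], [-0.547, -0.837, -0.0], [0.0, 0.0, -1.0]]
force: [0.1, -0.5, 0.1]
grip_width: -0.004
```

>>> {"method": "step_arm", "body": {
  "delta_pos": [
    [0,0,0],
    [0,0,0],
    [0,0,0]
  ],
  "delta_rot": [
    [0,0,0.183],
    [0,0,0.183],
    [0,0,0]
  ],
  "gripper": [0,0,0]
}}

```text
clock: 5.32
tool_pos: [0.4238, -0.2063, 0.1957]
eef_rot: [[0.592, -0.806, 0.0], [-0.806, -0.592, -0.0], [0.0, -0.0, -1.0]]
force: [-0.4, 0.9, -0.8]
grip_width: -0.003
```

>>> {"method": "step_arm", "body": {
  "delta_pos": [
    [0.12,0,0.1],
    [0,0,0.45],
    [0,0,0.5],
    [0,0,0.45],
    [0,0,0.25],
    [0,0,0],
    [0,0,0]
  ],
  "delta_rot": [
    [0,0,0],
    [0,0,0],
    [0,0,0],
    [0,0,0],
    [0,0,0],
    [0,0,0],
    [0,0,0]
  ],
  "gripper": [0,0,0,0,0,0,0]
}}

```text
clock: 6.2
tool_pos: [0.4286, -0.2125, 0.0914]
eef_rot: [[0.591, -0.807, 0.001], [-0.807, -0.591, -0.001], [0.002, -0.0, -1.0]]
force: [0.6, 0.3, -0.7]
grip_width: 0.001
```

```bash
cat > snap.py <<'E'
import sys
from station import camera,robot
from h import *
tag=sys.argv[1]; o=robot.get_obs(); print(np.round(o["clock"],2),np.round(o["tool_pos"],4),np.round(o["force"],1),np.round(o["qpos"],1))
p=camera("top")["pixels"]; q=camera("scene")["pixels"]
u,v=int(sys.argv[2]),int(sys.argv[3]); a,b=int(sys.argv[4]),int(sys.argv[5])
x=np.hstack([cv2.resize(i[max(0,v-50):v+50,max(0,u-50):u+50],(400,400),interpolation=cv2.INTER_CUBIC) for i,u,v in((p,u,v),(q,a,b))])
cv2.imwrite(f"pics/{tag}.png",x[:,:,::-1])
E
python3 snap.py red1 345 245 310 270
```

```text
6.2 [ 0.4286 -0.2125  0.0914] [ 0.6  0.3 -0.7] [-40.4  18.7 101.7   0.   59.5  13.3]
```

View pics/red1.png

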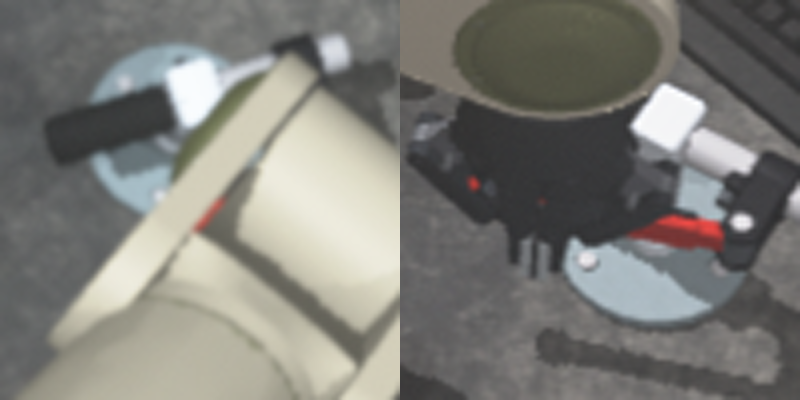

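>>> {"method": "step_arm", "body": {
  "delta_pos": [
    [0,-0.15,0],
    [0,-0.15,0],
    [0,-0.1,0],
    [0,-0.05,0],
    [0,0,0]
  ],
  "delta_rot": [
    [0,0,0],
    [0,0,0],
    [0,0,0],
    [0,0,0],
    [0,0,0]
  ],
  "gripper": [0,0,0,0,0]
}}

```text
clock: 6.92
tool_pos: [0.45, -0.196, 0.0906]
eef_rot: [[0.591, -0.807, -0.0], [-0.807, -0.591, 0.0], [-0.0, 0.0, -1.0]]
force: [0.6, 0.8, 0.7]
grip_width: -0.001
```

>>> {"method": "step_arm", "body": {
  "delta_pos": [
    [0,-0.03,0],
    [0,-0.03,0],
    [0,0,0]
  ],
  "delta_rot": [
    [0,0,0],
    [0,0,0],
    [0,0,0]
  ],
  "gripper": [0,0,0]
}}

```text
clock: 7.3
tool_pos: [0.4528, -0.194, 0.0906]
eef_rot: [[0.591, -0.807, 0.0], [-0.807, -0.591, -0.0], [0.0, -0.0, -1.0]]
force: [0.8, -0.0, -0.6]
grip_width: -0.002
```

>>> {"method": "step_arm", "body": {
  "delta_pos": [
    [0,-0.03,0],
    [0,0,0]
  ],
  "delta_rot": [
    [0,0,0],
    [0,0,0]
  ],
  "gripper": [0,0]
}}

```text
clock: 7.55
tool_pos: [0.4543, -0.1929, 0.0906]
eef_rot: [[0.591, -0.807, -0.0], [-0.807, -0.591, 0.0], [-0.0, 0.0, -1.0]]
force: [-0.6, -0.6, 0.1]
grip_width: 0.001
```

>>> {"method": "step_arm", "body": {
  "delta_pos": [
    [0,-0.03,0],
    [0,0,0]
  ],
  "delta_rot": [
    [0,0,0],
    [0,0,0]
  ],
  "gripper": [0,0]
}}

```text
clock: 7.8
tool_pos: [0.4558, -0.1918, 0.0906]
eef_rot: [[0.591, -0.807, 0.0], [-0.807, -0.591, -0.0], [0.0, -0.0, -1.0]]
force: [-0.5, 0.0, -0.0]
grip_width: -0.001
```

>>> {"method": "step_arm", "body": {
  "delta_pos": [
    [0,-0.03,0],
    [0,0,0]
  ],
  "delta_rot": [
    [0,0,0],
    [0,0,0]
  ],
  "gripper": [0,0]
}}

```text
clock: 8.05
tool_pos: [0.4572, -0.1908, 0.0906]
eef_rot: [[0.591, -0.807, 0.0], [-0.807, -0.591, -0.0], [0.0, -0.0, -1.0]]
force: [-0.1, 0.3, 0.7]
grip_width: 0.002
```

>>> {"method": "step_arm", "body": {
  "delta_pos": [
    [0,-0.03,0],
    [0,-0.02,0],
    [0,0,0]
  ],
  "delta_rot": [
    [0,0,0],
    [0,0,0],
    [0,0,0]
  ],
  "gripper": [0,0,0]
}}

```text
clock: 8.43
tool_pos: [0.4596, -0.189, 0.0906]
eef_rot: [[0.591, -0.807, -0.0], [-0.807, -0.591, -0.0], [0.0, 0.0, -1.0]]
force: [-0.7, -0.0, -0.2]
grip_width: 0.002
```

```bash
python3 snap.py red2 345 245 310 270; python3 -c "
from station import camera;import cv2
cv2.imwrite('pics/w2.png',camera('wrist')['pixels'][:,:,::-1])"
```

```text
8.43 [ 0.4596 -0.189   0.0906] [-0.7 -0.  -0.2] [-35.9  20.9  98.6  -0.   60.5  17.9]
```

View pics/red2.png

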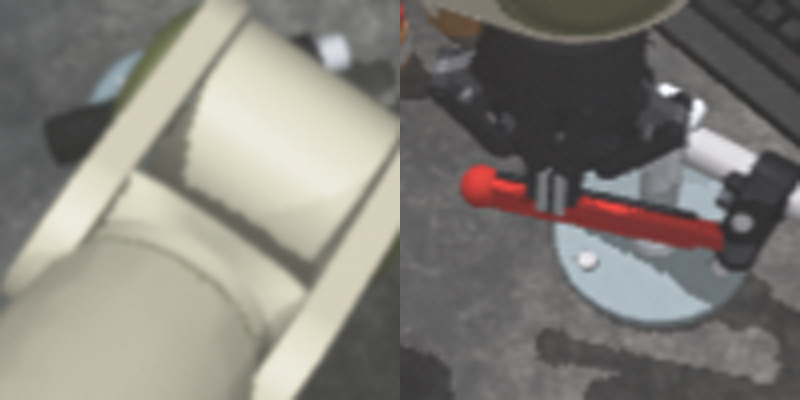

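View pics/w2.png

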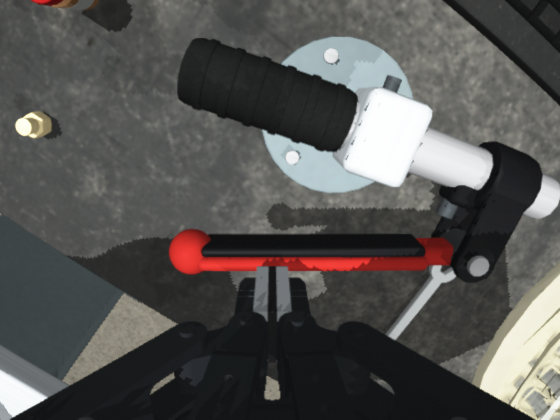

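```bash
cat > chk.py <<'E'
from station import camera,robot
from h import *
import sys
o=robot.get_obs(); T=np.array(o["tool_pos"]);R=np.array(o["eef_rot"])
G=dict(red=geom(.539,-.190,np.radians(17.5)),blue=geom(.5395,.208,np.radians(3.7)))[sys.argv[1]]
for n in ("wrist","scene"):
    p=camera(n); im=p["pixels"].copy(); s=3
    u=proj(p,T)[0]; 
    if n=="scene": 
        a,b=int(u[0])-70,int(u[1])-60; im=cv2.resize(im[b:b+110,a:a+140],None,fx=5,fy=5,interpolation=cv2.INTER_CUBIC); k=5
    else: a=b=0;k=1; print("cam",(-np.array(p["R"]).T@p["t"]).round(3),np.array(p["R"])[2].round(2),p["fovy"])
    for X,c in((T,(0,255,0)),(T-R[:,2]*.02,(0,255,255)),(T-R[:,1]*.011,(255,255,0)),(T+R[:,1]*.011,(255,0,255)),(G["press"],(255,255,255)),(G["ball"],(255,255,255)),(G["pivot"],(255,255,255))):
        v=(proj(p,X)[0]-[a,b]+.5*(k>1))*k; cv2.drawMarker(im,tuple(int(round(t)) for t in v),c,0,9)
    cv2.imwrite(f"pics/{sys.argv[2]}_{n}.png",im[:,:,::-1])
E
python3 chk.py red c1
```

```text
cam [ 0.525 -0.141  0.269] [-0.26 -0.19 -0.95] 60.29202534455041
```

View pics/c1_wrist.png

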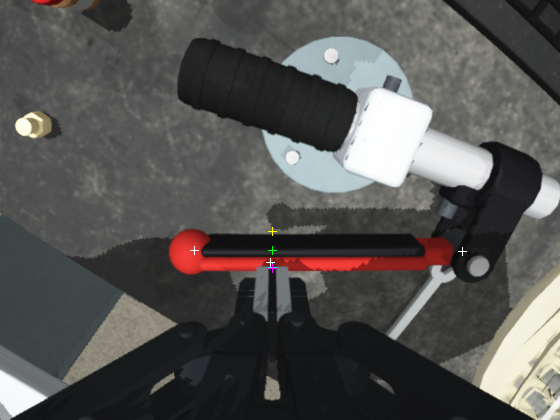

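View pics/c1_scene.png

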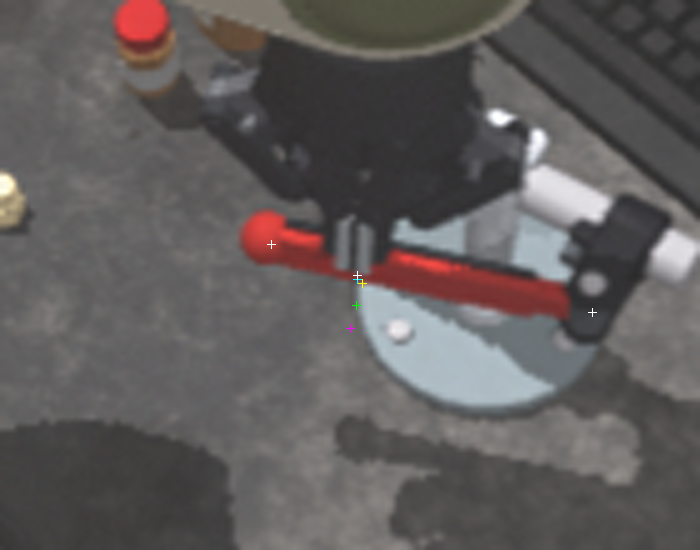

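Run:
```python
from station import camera,robot
from h import *
p=camera("wrist"); o=robot.get_obs(); T=np.array(o["tool_pos"]);R=np.array(o["eef_rot"])
im=cv2.resize(p["pixels"][220:340,200:350],None,fx=5,fy=5,interpolation=cv2.INTER_CUBIC)
cv2.imwrite("pics/wz.png",im[:,:,::-1])
for h in (0,.01,.02,.03,.04): print(h,[proj(p,T-R[:,2]*h+R[:,1]*y)[0].round(0).tolist() for y in(-.011,0,.011)])
s=camera("scene")
for h in (0,.01,.02,.03,.04): print(h,[proj(s,T-R[:,2]*h+R[:,1]*y)[0].round(1).tolist() for y in(-.011,0,.011)])
im=cv2.resize(s["pixels"][170:290,240:390],None,fx=5,fy=5,interpolation=cv2.INTER_CUBIC)
cv2.imwrite("pics/sz.png",im[:,:,::-1])
```

```text
0 [[272.0, 231.0], [272.0, 250.0], [272.0, 268.0]]
0.01 [[272.0, 238.0], [272.0, 258.0], [272.0, 277.0]]
0.02 [[272.0, 247.0], [272.0, 267.0], [272.0, 287.0]]
0.03 [[272.0, 256.0], [272.0, 277.0], [272.0, 298.0]]
0.04 [[272.0, 266.0], [272.0, 288.0], [272.0, 310.0]]
0 [[298.8, 275.1], [297.7, 279.6], [296.5, 284.1]]
0.01 [[299.0, 272.5], [297.8, 277.0], [296.6, 281.5]]
0.02 [[299.2, 269.9], [298.0, 274.4], [296.8, 278.9]]
0.03 [[299.3, 267.2], [298.2, 271.7], [297.0, 276.3]]
0.04 [[299.5, 264.5], [298.3, 269.0], [297.1, 273.6]]
```

View pics/wz.png

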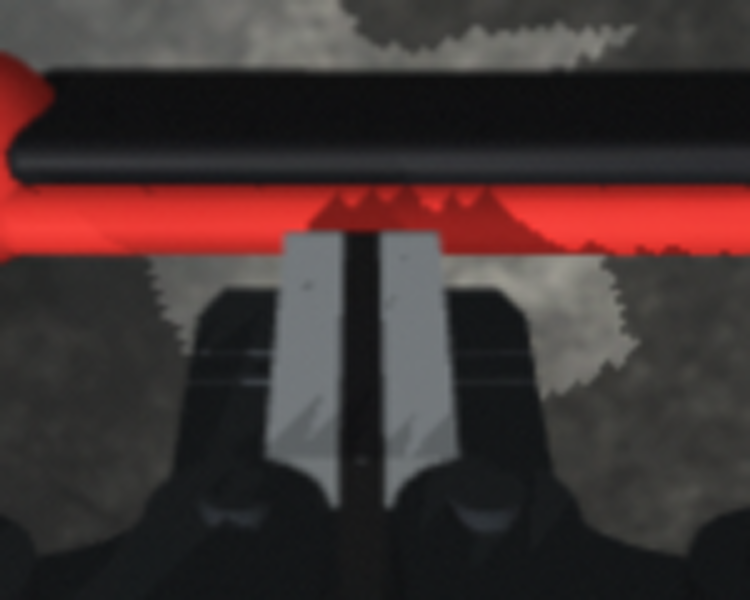

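View pics/sz.png

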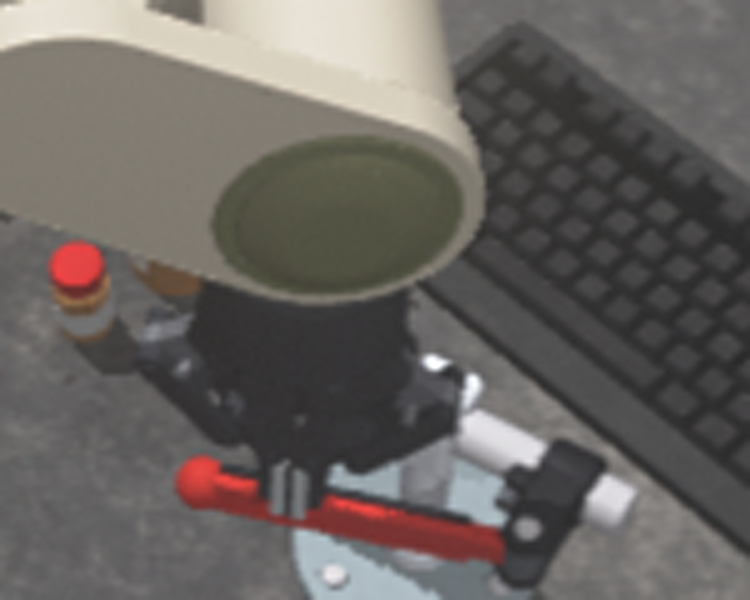

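>>> {"method": "step_arm", "body": {
  "delta_pos": [
    [0,0.2,0],
    [0,0.3,0],
    [0,0.1,0.1],
    [0,0,0.2],
    [0,0,0.2],
    [0,0,0]
  ],
  "delta_rot": [
    [0,0,0],
    [0,0,0],
    [0,0,0],
    [0,0,0],
    [0,0,0],
    [0,0,0]
  ],
  "gripper": [0,0,0,0,0,0]
}}

```text
clock: 9.52
tool_pos: [0.4301, -0.2097, 0.0594]
eef_rot: [[0.591, -0.807, -0.002], [-0.807, -0.591, 0.002], [-0.002, 0.001, -1.0]]
force: [0.0, -0.1, 0.6]
grip_width: 0.003
```

```bash
python3 chk.py red c2
```

```text
cam [ 0.496 -0.162  0.238] [-0.26 -0.19 -0.95] 60.29202534455041
```

View pics/c2_wrist.png

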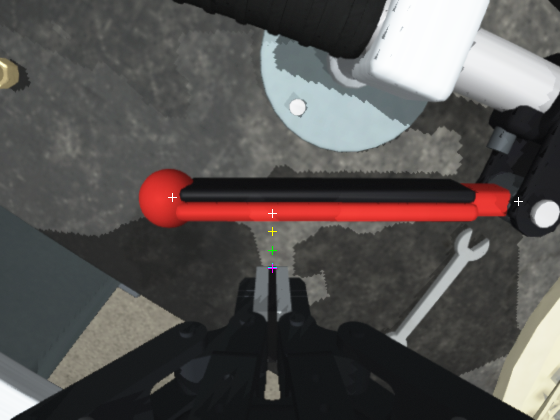

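View pics/c2_scene.png

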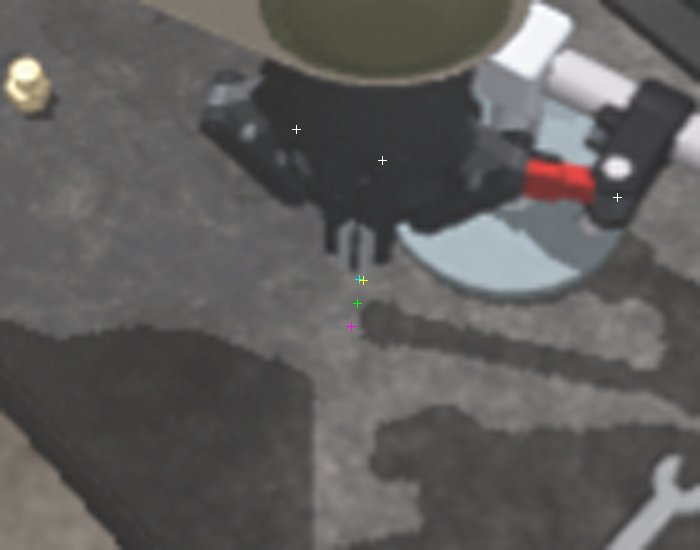

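>>> {"method": "step_arm", "body": {
  "delta_pos": [
    [0,-0.1,0.08],
    [0,-0.15,0],
    [0,-0.08,0],
    [0,-0.03,0],
    [0,0,0]
  ],
  "delta_rot": [
    [0,0,0],
    [0,0,0],
    [0,0,0],
    [0,0,0],
    [0,0,0]
  ],
  "gripper": [0,0,0,0,0]
}}

```text
clock: 10.25
tool_pos: [0.448, -0.1975, 0.0559]
eef_rot: [[0.591, -0.807, 0.0], [-0.807, -0.591, -0.0], [0.0, 0.0, -1.0]]
force: [0.3, -0.6, 0.3]
grip_width: -0.001
```

>>> {"method": "step_arm", "body": {
  "delta_pos": [
    [0,-0.03,0],
    [0,-0.03,0],
    [0,0,0]
  ],
  "delta_rot": [
    [0,0,0],
    [0,0,0],
    [0,0,0]
  ],
  "gripper": [0,0,0]
}}

```text
clock: 10.62
tool_pos: [0.4509, -0.1954, 0.0558]
eef_rot: [[0.591, -0.807, 0.0], [-0.807, -0.591, -0.0], [0.0, 0.0, -1.0]]
force: [-0.4, -0.6, 0.2]
grip_width: 0.002
```

>>> {"method": "step_arm", "body": {
  "delta_pos": [
    [0,-0.03,0],
    [0,-0.03,0],
    [0,0,0]
  ],
  "delta_rot": [
    [0,0,0],
    [0,0,0],
    [0,0,0]
  ],
  "gripper": [0,0,0]
}}

```text
clock: 11.0
tool_pos: [0.4536, -0.1934, 0.0558]
eef_rot: [[0.591, -0.807, -0.001], [-0.807, -0.591, -0.0], [-0.0, 0.001, -1.0]]
force: [-3.3, -0.5, 1.0]
grip_width: 0.001
```

```bash
python3 chk.py red c3
```

```text
cam [ 0.52  -0.145  0.234] [-0.26 -0.19 -0.95] 60.29202534455041
```

View pics/c3_wrist.png

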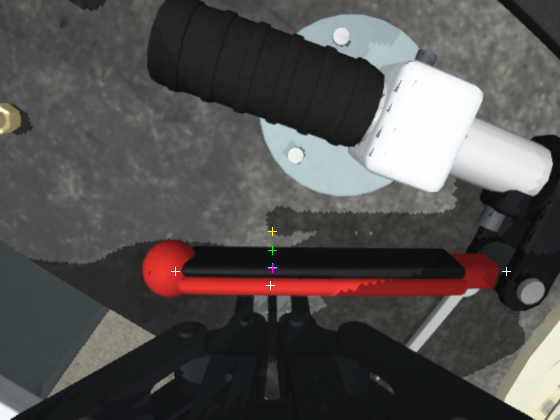

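View pics/c3_scene.png

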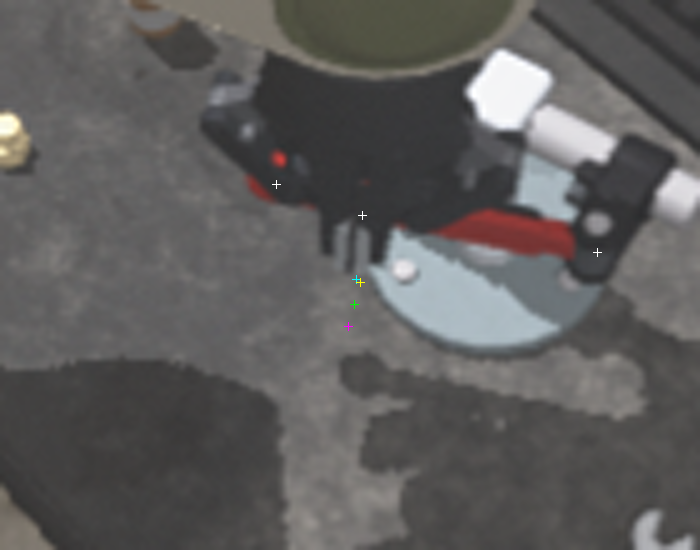

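>>> {"method": "step_arm", "body": {
  "delta_pos": [
    [-0.01,-0.063,0],
    [-0.01,-0.063,0],
    [-0.01,-0.063,0],
    [-0.01,-0.063,0],
    [-0.01,-0.063,0]
  ],
  "delta_rot": [
    [0,0,0.04],
    [0,0,0.04],
    [0,0,0.04],
    [0,0,0.04],
    [0,0,0.04]
  ],
  "gripper": [0,0,0,0,0]
}}

```text
clock: 11.72
tool_pos: [0.4678, -0.1813, 0.0558]
eef_rot: [[0.417, -0.909, -0.001], [-0.909, -0.417, -0.001], [0.0, 0.001, -1.0]]
force: [-6.3, -4.1, 0.9]
grip_width: -0.0
```

>>> {"method": "step_arm", "body": {
  "delta_pos": [
    [-0.01,-0.06,0],
    [-0.005,-0.03,0],
    [0,0,0]
  ],
  "delta_rot": [
    [0,0,0.04],
    [0,0,0.02],
    [0,0,0]
  ],
  "gripper": [0,0,0]
}}

```text
clock: 12.1
tool_pos: [0.4723, -0.1784, 0.0558]
eef_rot: [[0.363, -0.932, -0.001], [-0.932, -0.363, -0.001], [0.0, 0.001, -1.0]]
force: [-6.8, -4.7, 1.1]
grip_width: -0.0
```

```bash
python3 chk.py red c4
```

```text
cam [ 0.549 -0.149  0.234] [-0.3  -0.12 -0.95] 60.29202534455041
```

View pics/c4_wrist.png

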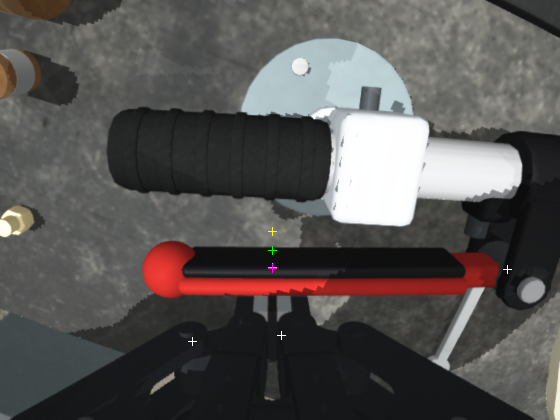

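>>> {"method": "step_arm", "body": {
  "delta_pos": [
    [-0.005,-0.03,0],
    [0,0,0]
  ],
  "delta_rot": [
    [0,0,0.02],
    [0,0,0]
  ],
  "gripper": [0,0]
}}

```text
clock: 12.45
tool_pos: [0.4738, -0.1775, 0.0558]
eef_rot: [[0.344, -0.939, -0.001], [-0.939, -0.344, -0.001], [0.0, 0.002, -1.0]]
force: [-7.0, -4.8, 2.0]
grip_width: 0.0
```

>>> {"method": "step_arm", "body": {
  "delta_pos": [
    [-0.005,-0.03,0],
    [0,0,0]
  ],
  "delta_rot": [
    [0,0,0.02],
    [0,0,0]
  ],
  "gripper": [0,0]
}}

```text
clock: 12.7
tool_pos: [0.4753, -0.1766, 0.0558]
eef_rot: [[0.326, -0.945, -0.001], [-0.945, -0.326, -0.001], [0.0, 0.002, -1.0]]
force: [-7.0, -4.5, 3.2]
grip_width: 0.0
```

>>> {"method": "step_arm", "body": {
  "delta_pos": [
    [-0.003,-0.02,0],
    [0,0,0]
  ],
  "delta_rot": [
    [0,0,0.014],
    [0,0,0]
  ],
  "gripper": [0,0]
}}

```text
clock: 12.95
tool_pos: [0.4763, -0.176, 0.0558]
eef_rot: [[0.312, -0.95, -0.002], [-0.95, -0.312, -0.001], [0.0, 0.002, -1.0]]
force: [-7.1, -4.3, 2.9]
grip_width: -0.001
```

>>> {"method": "step_arm", "body": {
  "delta_pos": [
    [0,-0.02,0],
    [0,0,0]
  ],
  "delta_rot": [
    [0,0,0],
    [0,0,0]
  ],
  "gripper": [0,0]
}}

```text
clock: 13.2
tool_pos: [0.4769, -0.1758, 0.0558]
eef_rot: [[0.313, -0.95, -0.003], [-0.95, -0.313, -0.001], [-0.0, 0.003, -1.0]]
force: [-10.8, -6.1, 4.6]
grip_width: -0.001
```

>>> {"method": "step_arm", "body": {
  "delta_pos": [
    [0,-0.01,0],
    [0,0,0]
  ],
  "delta_rot": [
    [0,0,0],
    [0,0,0]
  ],
  "gripper": [0,0]
}}

```text
clock: 13.45
tool_pos: [0.4769, -0.1757, 0.0557]
eef_rot: [[0.313, -0.95, -0.004], [-0.95, -0.313, -0.001], [-0.001, 0.004, -1.0]]
force: [-13.1, -6.5, 5.2]
grip_width: 0.001
```

```bash
python3 chk.py red c5
```

```text
cam [ 0.555 -0.15   0.234] [-0.31 -0.1  -0.95] 60.29202534455041
```

View pics/c5_wrist.png

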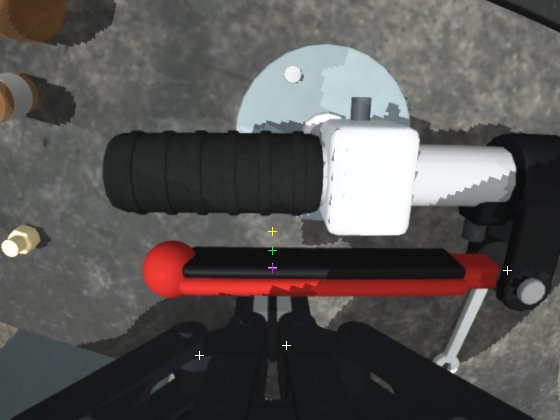

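>>> {"method": "step_arm", "body": {
  "delta_pos": [
    [0,0,0],
    [0,0,0],
    [0,0,0],
    [0,0,0],
    [0,0,0],
    [0,0,0],
    [0,0,0],
    [0,0,0],
    [0,0,0],
    [0,0,0]
  ],
  "delta_rot": [
    [0,0,0],
    [0,0,0],
    [0,0,0],
    [0,0,0],
    [0,0,0],
    [0,0,0],
    [0,0,0],
    [0,0,0],
    [0,0,0],
    [0,0,0]
  ],
  "gripper": [0,0,0,0,0,0,0,0,0,0]
}}

```text
clock: 14.8
tool_pos: [0.4769, -0.1757, 0.0557]
eef_rot: [[0.313, -0.95, -0.004], [-0.95, -0.313, -0.001], [-0.001, 0.004, -1.0]]
force: [-13.4, -6.2, 5.4]
grip_width: 0.003
```

>>> {"method": "step_arm", "body": {
  "delta_pos": [
    [0,0,0],
    [0,0,0],
    [0,0,0],
    [0,0,0]
  ],
  "delta_rot": [
    [0,0,0],
    [0,0,0],
    [0,0,0],
    [0,0,0]
  ],
  "gripper": [0,0,0,0]
}}

```text
clock: 15.3
tool_pos: [0.4769, -0.1757, 0.0557]
eef_rot: [[0.313, -0.95, -0.004], [-0.95, -0.313, -0.001], [-0.001, 0.004, -1.0]]
force: [-13.9, -7.0, 5.3]
grip_width: -0.001
```

>>> {"method": "step_arm", "body": {
  "delta_pos": [
    [0,0.05,0],
    [0.01,0.12,0],
    [0.02,0.15,0],
    [0.02,0.15,0],
    [0.02,0.2,0],
    [0,0.3,0],
    [0,0.2,0],
    [0,0,0]
  ],
  "delta_rot": [
    [0,0,-0.05],
    [0,0,-0.08],
    [0,0,-0.1],
    [0,0,-0.09],
    [0,0,0],
    [0,0,0],
    [0,0,0],
    [0,0,0]
  ],
  "gripper": [0,0,0,0,0,0,0,0]
}}

```text
clock: 16.3
tool_pos: [0.4212, -0.2161, 0.0559]
eef_rot: [[0.594, -0.805, 0.0], [-0.805, -0.594, 0.0], [-0.0, -0.0, -1.0]]
force: [-0.1, -0.1, -0.3]
grip_width: 0.001
```

```bash
python3 chk.py red c6
```

```text
cam [ 0.487 -0.168  0.234] [-0.26 -0.19 -0.95] 60.29202534455041
```

View pics/c6_wrist.png

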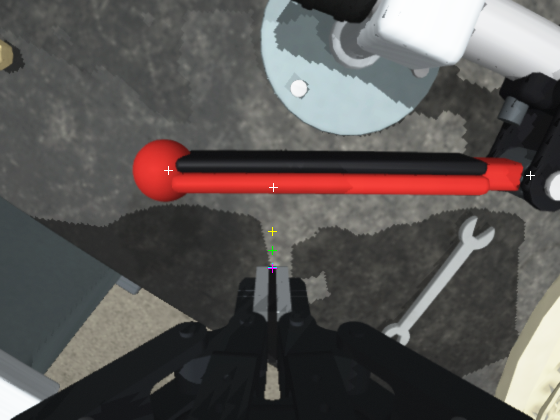

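>>> {"method": "step_arm", "body": {
  "delta_pos": [
    [0,0,-0.3],
    [0,0,-0.5],
    [0,0,-0.5],
    [0,0,-0.4],
    [-0.4,-0.17,0],
    [-0.7,-0.3,0],
    [-0.74,-0.31,0],
    [-0.74,-0.31,0],
    [-0.74,-0.31,0],
    [-0.74,-0.31,0]
  ],
  "delta_rot": [
    [0,0,0],
    [0,0,0.06],
    [0,0,0.125],
    [0,0,0.066],
    [0,0,0],
    [0,0,0],
    [0,0,0],
    [0,0,0],
    [0,0,0],
    [0,0,0]
  ],
  "gripper": [0,0,0,0,0,0,0,0,0,0]
}}

```text
clock: 17.65
tool_pos: [0.4248, 0.0506, 0.1579]
eef_rot: [[0.377, -0.926, 0.001], [-0.926, -0.377, 0.0], [0.0, -0.001, -1.0]]
force: [-0.8, 0.1, -1.1]
grip_width: 0.0
```

>>> {"method": "step_arm", "body": {
  "delta_pos": [
    [-0.74,-0.31,0],
    [-0.74,-0.31,0],
    [-0.7,-0.3,0],
    [-0.4,-0.17,0],
    [0,0,0]
  ],
  "delta_rot": [
    [0,0,0],
    [0,0,0],
    [0,0,0],
    [0,0,0],
    [0,0,0]
  ],
  "gripper": [0,0,0,0,0]
}}

```text
clock: 18.27
tool_pos: [0.4266, 0.2182, 0.1576]
eef_rot: [[0.38, -0.925, -0.0], [-0.925, -0.38, 0.0], [-0.0, 0.0, -1.0]]
force: [0.1, -0.0, 0.0]
grip_width: 0.001
```

```bash
python3 chk.py blue d1; python3 snap.py d1t 345 245 165 240
```

```text
cam [0.502 0.249 0.336] [-0.29 -0.12 -0.95] 60.29202534455041
18.38 [0.4269 0.2165 0.1577] [ 0.8 -0.1  0.6] [12.8 14.1 96.8 -0.  69.1 80.7]
```

View pics/d1_wrist.png

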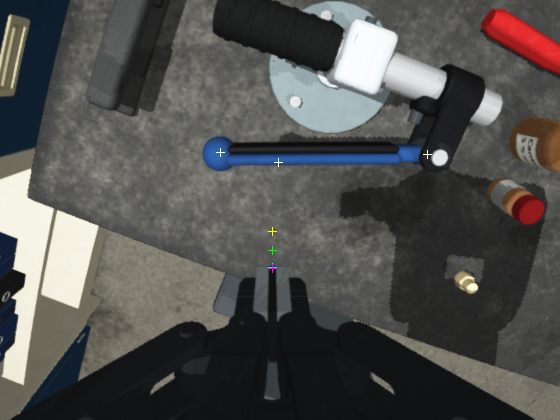

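View pics/d1t.png

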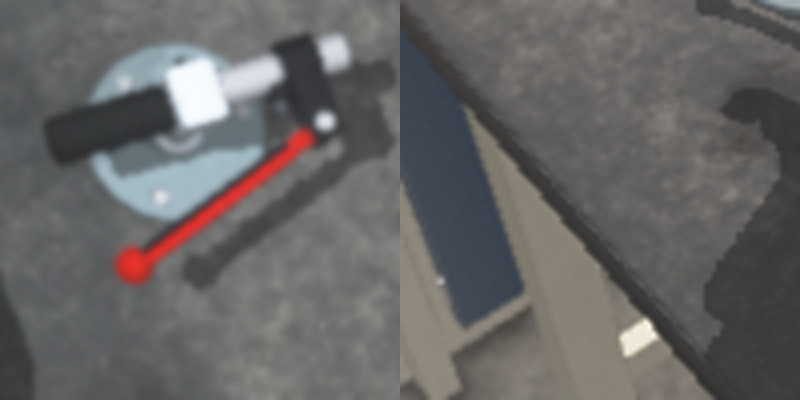

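>>> {"method": "step_arm", "body": {
  "delta_pos": [
    [0.03,0,0.2],
    [0,0,0.5],
    [0,0,0.5],
    [0,0,0.35],
    [0,0,0.15],
    [0,0,0]
  ],
  "delta_rot": [
    [0,0,0],
    [0,0,0],
    [0,0,0],
    [0,0,0],
    [0,0,0],
    [0,0,0]
  ],
  "gripper": [0,0,0,0,0,0]
}}

```text
clock: 19.23
tool_pos: [0.4276, 0.2147, 0.0555]
eef_rot: [[0.377, -0.926, -0.001], [-0.926, -0.377, -0.0], [-0.0, 0.001, -1.0]]
force: [-0.2, -0.2, 0.4]
grip_width: -0.001
```

>>> {"method": "step_arm", "body": {
  "delta_pos": [
    [0,-0.1,0],
    [0,-0.15,0],
    [0,-0.1,0],
    [0,-0.05,0],
    [0,0,0]
  ],
  "delta_rot": [
    [0,0,0],
    [0,0,0],
    [0,0,0],
    [0,0,0],
    [0,0,0]
  ],
  "gripper": [0,0,0,0,0]
}}

```text
clock: 19.85
tool_pos: [0.45, 0.2241, 0.0558]
eef_rot: [[0.377, -0.926, -0.0], [-0.926, -0.377, -0.0], [0.0, 0.0, -1.0]]
force: [-0.1, 0.1, 0.3]
grip_width: -0.002
```

>>> {"method": "step_arm", "body": {
  "delta_pos": [
    [0,-0.03,0],
    [0,-0.03,0],
    [0,0,0]
  ],
  "delta_rot": [
    [0,0,0],
    [0,0,0],
    [0,0,0]
  ],
  "gripper": [0,0,0]
}}

```text
clock: 20.23
tool_pos: [0.4533, 0.2254, 0.0558]
eef_rot: [[0.377, -0.926, 0.0], [-0.926, -0.377, -0.0], [0.0, -0.0, -1.0]]
force: [0.3, 0.4, 0.4]
grip_width: 0.001
```

```bash
python3 chk.py blue d2
```

```text
cam [0.529 0.256 0.234] [-0.3  -0.12 -0.95] 60.29202534455041
```

View pics/d2_wrist.png

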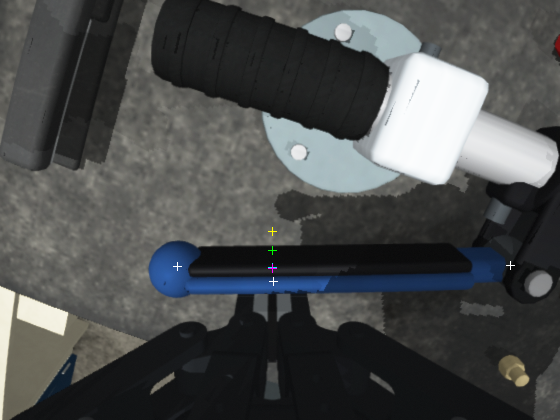

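>>> {"method": "step_arm", "body": {
  "delta_pos": [
    [0,-0.03,0],
    [-0.01,-0.063,0],
    [-0.01,-0.063,0],
    [-0.01,-0.063,0],
    [-0.01,-0.063,0],
    [-0.01,-0.063,0],
    [-0.01,-0.06,0],
    [0,0,0]
  ],
  "delta_rot": [
    [0,0,0],
    [0,0,0.04],
    [0,0,0.04],
    [0,0,0.04],
    [0,0,0.04],
    [0,0,0.04],
    [0,0,0.04],
    [0,0,0]
  ],
  "gripper": [0,0,0,0,0,0,0,0]
}}

```text
clock: 21.32
tool_pos: [0.4744, 0.2359, 0.0557]
eef_rot: [[0.146, -0.989, -0.003], [-0.989, -0.146, -0.001], [0.0, 0.003, -1.0]]
force: [-7.0, -1.5, 5.0]
grip_width: 0.0
```

>>> {"method": "step_arm", "body": {
  "delta_pos": [
    [-0.005,-0.03,0],
    [0,0,0]
  ],
  "delta_rot": [
    [0,0,0.02],
    [0,0,0]
  ],
  "gripper": [0,0]
}}

```text
clock: 21.58
tool_pos: [0.476, 0.2364, 0.0557]
eef_rot: [[0.126, -0.992, -0.003], [-0.992, -0.126, -0.001], [0.0, 0.003, -1.0]]
force: [-6.8, -1.8, 4.0]
grip_width: -0.002
```

>>> {"method": "step_arm", "body": {
  "delta_pos": [
    [-0.005,-0.03,0],
    [0,0,0]
  ],
  "delta_rot": [
    [0,0,0.02],
    [0,0,0]
  ],
  "gripper": [0,0]
}}

```text
clock: 21.82
tool_pos: [0.4777, 0.237, 0.0557]
eef_rot: [[0.107, -0.994, -0.003], [-0.994, -0.107, -0.0], [0.0, 0.003, -1.0]]
force: [-7.8, -1.9, 6.0]
grip_width: 0.001
```

>>> {"method": "step_arm", "body": {
  "delta_pos": [
    [-0.003,-0.02,0],
    [0,0,0]
  ],
  "delta_rot": [
    [0,0,0.014],
    [0,0,0]
  ],
  "gripper": [0,0]
}}

```text
clock: 22.08
tool_pos: [0.4788, 0.2374, 0.0557]
eef_rot: [[0.093, -0.996, -0.003], [-0.996, -0.093, -0.0], [0.0, 0.003, -1.0]]
force: [-7.1, -0.8, 4.6]
grip_width: 0.002
```

>>> {"method": "step_arm", "body": {
  "delta_pos": [
    [-0.003,-0.02,0],
    [0,0,0]
  ],
  "delta_rot": [
    [0,0,0.014],
    [0,0,0]
  ],
  "gripper": [0,0]
}}

```text
clock: 22.32
tool_pos: [0.4799, 0.2377, 0.0557]
eef_rot: [[0.079, -0.997, -0.003], [-0.997, -0.079, -0.0], [0.0, 0.003, -1.0]]
force: [-7.2, 0.1, 4.4]
grip_width: 0.005
```

>>> {"method": "step_arm", "body": {
  "delta_pos": [
    [-0.003,-0.02,0],
    [0,0,0]
  ],
  "delta_rot": [
    [0,0,0.014],
    [0,0,0]
  ],
  "gripper": [0,0]
}}

```text
clock: 22.58
tool_pos: [0.481, 0.238, 0.0557]
eef_rot: [[0.065, -0.998, -0.003], [-0.998, -0.065, -0.0], [0.0, 0.003, -1.0]]
force: [-7.4, -0.1, 4.6]
grip_width: -0.001
```

>>> {"method": "step_arm", "body": {
  "delta_pos": [
    [0,-0.02,0],
    [0,0,0]
  ],
  "delta_rot": [
    [0,0,0],
    [0,0,0]
  ],
  "gripper": [0,0]
}}

```text
clock: 22.82
tool_pos: [0.4822, 0.2382, 0.0557]
eef_rot: [[0.065, -0.998, -0.003], [-0.998, -0.065, -0.0], [-0.0, 0.003, -1.0]]
force: [-7.9, 0.2, 4.5]
grip_width: -0.003
```

>>> {"method": "step_arm", "body": {
  "delta_pos": [
    [0,-0.015,0],
    [0,0,0]
  ],
  "delta_rot": [
    [0,0,0],
    [0,0,0]
  ],
  "gripper": [0,0]
}}

```text
clock: 23.08
tool_pos: [0.4823, 0.2382, 0.0556]
eef_rot: [[0.065, -0.998, -0.005], [-0.998, -0.065, -0.0], [0.0, 0.005, -1.0]]
force: [-11.5, 0.8, 6.8]
grip_width: -0.002
```

>>> {"method": "step_arm", "body": {
  "delta_pos": [
    [0,-0.015,0],
    [0,0,0]
  ],
  "delta_rot": [
    [0,0,0],
    [0,0,0]
  ],
  "gripper": [0,0]
}}

```text
clock: 23.32
tool_pos: [0.4824, 0.2382, 0.0556]
eef_rot: [[0.065, -0.998, -0.007], [-0.998, -0.065, -0.001], [0.0, 0.007, -1.0]]
force: [-16.3, -1.0, 9.4]
grip_width: -0.001
```

```bash
python3 chk.py blue d3
```

```text
cam [0.565 0.244 0.234] [-0.32 -0.02 -0.95] 60.29202534455041
```

View pics/d3_wrist.png

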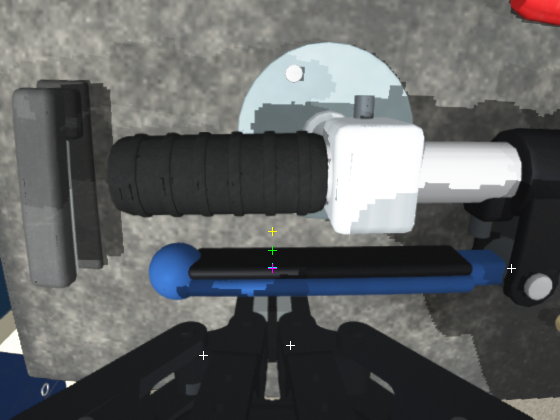

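>>> {"method": "step_arm", "body": {
  "delta_pos": [
    [0,0,0],
    [0,0,0],
    [0,0,0],
    [0,0,0],
    [0,0,0],
    [0,0,0],
    [0,0,0],
    [0,0,0],
    [0,0,0],
    [0,0,0]
  ],
  "delta_rot": [
    [0,0,0],
    [0,0,0],
    [0,0,0],
    [0,0,0],
    [0,0,0],
    [0,0,0],
    [0,0,0],
    [0,0,0],
    [0,0,0],
    [0,0,0]
  ],
  "gripper": [0,0,0,0,0,0,0,0,0,0]
}}

```text
clock: 24.68
tool_pos: [0.4824, 0.2382, 0.0556]
eef_rot: [[0.065, -0.998, -0.007], [-0.998, -0.065, -0.001], [0.0, 0.007, -1.0]]
force: [-15.8, -1.2, 9.9]
grip_width: -0.0
```

Run:
```python
from station import camera,robot
import cv2,numpy as np
p=camera("top")["pixels"]; cv2.imwrite("pics/final.png",p[:,:,::-1])
```

```text
(no output)
```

View pics/final.png

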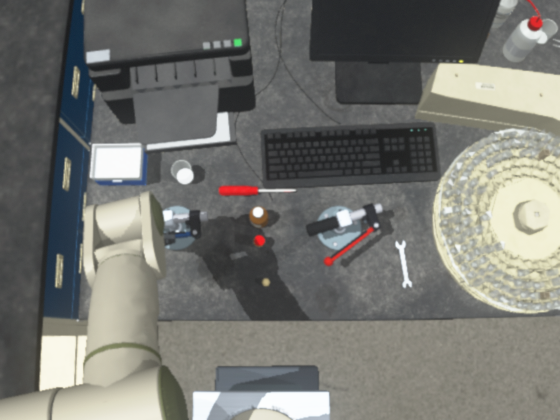

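The top view shows the red lever fully out (ball at about (329,262), as at the start) and the loose items where they were. The blue lever is held steady at its stop.

```bash
python3 -c "
from station import sign_off
print(sign_off())"
```

```text
the job is handed in; nothing more can be done
None
```

Both levers are checked and the job is handed in at about 25 s of the 64 s allowed, with the blue lever still held at its stop.

- **Red lever:** I pressed it in with the shut fingers from outside. At the stop the push rose from about 8 N to 15 N with no further movement, and the wrist picture showed the lever parallel to its bar. I held it about 2.2 s, then backed off. The wrist and top pictures show it sprung all the way back out.
- **Blue lever:** I pressed it in the same way. It was steady at the stop for over a second before I handed in, with about 16 N sideways. The wrist picture shows it parallel to the bar, with a clear gap to the grip.
- **Rest of the bench:** in the final top view, everything loose that the arm does not hide stands where it did at the start.

Two checks did not match what I expected:
- **Finger height:** the fingertips appeared about 40 mm shorter than the stated tool point. My first approach, with the tool point at 0.09 m, passed above the red lever without touching it. The pictures showed this, so I backed out, lowered to about 0.056 m and pressed from there.
- **Vertical force:** the wrist also read about 10 N upward at the end of the blue press (5 N on the red). I think it is friction or a slight tilt of the fingers, but I did not track it down.

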